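Load the lens-window cartridge under the reader head

ROBOT

A 7-joint arm with a two-finger parallel gripper is mounted at the origin on the work surface. World frame = base frame: x ahead of the robot, y to its left, z up, the work surface at z = 0. Lengths are in m, angles in rad, forces in N, time in s.
With the tool pointing down it reaches from about 0.425 to 0.925 m from the base axis. Payload 6.8 kg.
Tool frame: the origin (TCP) lies on the centre line of the jaws, within the pads' length; the fingertips stand 14 mm ahead of it and the grasp point (between the pads) lies 5 mm behind it; z points along the fingers, y is the line along which they close (so a half turn about z gives the same grasp; the last joint's range is limited). The gripper opens to 85 mm and grips with 20 to 120 N. Pads are 22 mm wide; open, the fingers measure 114 mm over their backs; the gripper's body (76 mm by 85 mm) begins 54 mm behind the grasp point. The pads swing forward as they close: fully open they stand 13 mm farther back than shut.
Start: joints at [-0.108, 0.477, 0.022, 1.555, -0.011, 1.109, -0.083], TCP at [0.675, 0, 0.245] pointing down, gripper open.
Joint ranges: [-2.96, 2.96], [-0.34, 2.1], [-1.41, 1.46], [0.24, 2.44], [-1.37, 4.51], [0.17, 1.92], [-2.96, 2.96]. Speed limits (rad/s): [2.39, 2.39, 3.14, 3.14, 3.14, 3.14, 3.14].

INTERFACE

Orientations are given as a unit quaternion [w, x, y, z].
In Python, from station import bot gives the robot as it stands. The module is installed in compiled form; this text tells all that it offers.
- The arm moves only by the tool drive_tool, never from a script. Its argument "commands" is a list of rows, each an object with "hand": the opening, from 0 (shut) to 1 (fully open); "translation": the shift along the world's x, y, z in mm, a list of three; "angular": the turn, a rotation vector about the world's x, y, z in rad, a list of three. In form: [{"hand": hand, "translation": [tx, ty, tz], "angular": [ax, ay, az]}, ...]. A call has 1 to 12 rows; each row is the pose to reach, as a shift and turn from the pose commanded when the call began; what a row does not reach only later rows make up. A row lasts 1/8 s, in which the tool goes at most 62.5 mm and 10.7 degrees, less where a joint would pass 70% of its speed; a pose out of reach is approached as far as the arm can. A call with a gripper value outside its range is refused whole. The fingers move at their own pace and stop on an object; "force" is the grip in N (left out, the last holds). Time passes only in rows, so rows that repeat a pose let the fingers close. It gives the time, the measured TCP pose, the force, the opening and the grip force at its end, in the units of the state.
- bot.get_obs(): the state, without advancing time (a new reading comes with each control period).
- bot.read_camera(name): name is "scene" or "side" or "wrist"; returns the picture (420x560x3 uint8, red, green, blue); there is no depth.
- bot.camera_model(name): a dict with "fx", "fy", "cx", "cy" (pixels), "k1" (the pictures are not rectified: a ray, as slopes to the right and down, at radius r is drawn at 1 + k1 r^2 times it, then the intrinsics apply), "view" (4x4, takes a point from world to camera coordinates). Camera axes: x right, y up, looking along -z (the intrinsics and any distortion apply to the point x, -y, -z); pixel columns grow to the right and rows downward; lengths in m; the calibration is good to about 2 mm. A picture is of the moment at which its call begins: read the wrist's pose just before it. camera_model takes no time and is no camera call; for the wrist camera it gives the pose at the moment of the call.
- bot.hand_in(): hands the job in; it is judged then, once.
Trained networks look in the newest picture that a camera, given by its name, has taken for a name from the list of things; names that differ only in an ending like _2 or _b are one class to them, and where a whole thing is asked for, a point or a joint stands for the part that bears it (a point fixed in the world has none). Each returns a list of dicts, best first, with "score" (0 to 1); they miss things now and then, are a little off and sometimes report something else, mostly with a low value. They report only what shows in the picture. A call takes as long as a camera call. They do not tell look-alikes from the thing itself.
- bot.find_in(camera, query): "position" ([column, row] in pixels, amid what is visible of it).
- bot.outline_of(camera, query): "pixels" (420x560 bool, what is visible of it) and "position" ([column, row] in pixels, amid what is visible of it).
The state is a dict: "t": time; "q": joint angles; "joint_vel": joint speeds; "joint_torque": joint torques, N m; "eef_pos": TCP position; "tool_rot": TCP orientation; "contact_force": force on the tool from outside, world axes, zero at the start; "torque": the same for the moment, N m; "gripper_width": opening from 0.0 (shut) to 1.0 (fully open); "grasp_force": force on a finger pad.
Only numpy, scipy, OpenCV 4.12 (cv2) and the standard library are available. Lean on these libraries where they do the work, as an engineer would, in place of code of your own. Each camera call takes 0.05 s, during which the arm holds its last target. There are 200 camera calls.

TASK

Pick up the flat lens-window cartridge, lay it window up on the bench in front of the low reader gantry with its wide end towards the flared mouth, and push it by its narrow tail through the tunnel under the head until it meets the sprung stop hidden inside. Press it against the stop with about 8 N (6 N at least) for half a second, never loading the gantry with more than 13 N, then ease off so that it stays touching the stop. Leave the spray can, the tape roll and the torch where they stand.

Things in the scene. Friction and masses are not known exactly. Their poses are not given: they have to be found in the camera images.
- cartridge: loose flat dark-metal lens-window cartridge, 0.13-0.25 kg: plate 90 long x 50 wide x 10 thick with a bright 40 mm window ring on its middle (top at 14 mm), and behind it a flat tail 60 x 22 x 10. Origin: centre of the plate's underside; x from tail to front (wide) edge, y across, z up. Front edge at x +45, plate's rear edge -45, tail end -105, centre of mass about -20 mm. Grip across plate or tail
- cartridge_nose (a point): middle of the cartridge's front edge, 5 mm above its underside; axes as the cartridge's
- cartridge_tail (a point): middle of the end face of the cartridge's tail, 5 mm above its underside, where it can be pushed; axes as the cartridge's
- gantry: gantry fixed on the bench. Origin: on the bench under the bridge's middle; x along the tunnel in the pushing direction, y across, z up. Two rails 17 high, 14 thick, x -50 to +80 mm, inner faces at y +-26.5 (1.5 mm play each side of the cartridge); in front, guides flare to y +-36 at x -80 (the mouth). No floor plate: the cartridge slides on the bench, which takes 0.5 to 2 N
- can: bystander: spray can standing on the bench, 66 diameter, 190 high; origin at the centre of its underside
- tape: bystander: roll of brown tape lying flat, 84 outer diameter, 45 high; origin at the centre of its underside
- torch: bystander: black torch standing on end, 44 diameter at the head, 130 high; origin at the centre of its underside
- gantry_bridge (a point): middle of the underside of the gantry's bridge and white reader head, 17 mm above the bench (3 mm over the cartridge's ring); axes as the gantry's. The bridge covers x -30 to +30, y -42 to +42 mm and with the head stands 158 mm high
- gantry_cover (a point): middle of the underside of the low rear cover (x +30 to +80 mm, y -40 to +40, top 27 mm high), 17 mm above the bench; axes as the gantry's. The stop is unseen under it or the bridge: a buffer plate set anew each time, its face 14 to 62 mm beyond the gantry's origin in x; it yields about 6 N per mm, and comes back slowly. Feel for it. Home, the tail sticks out of the mouth
There are look-alikes about, which are no part of the job. Of the things that look like the cartridge, take the one that is nearest to the robot's base at the start.

How it is judged:
By the outcome, as a careful person would: the job done as asked, in the order asked, and still so for the second after the job is handed in, with the robot touching nothing.
It also fails if it takes over 72 s, if anything falls off the work surface, if the arm or the gripper's body presses on something with over 40 N, if the wrist force passes 120 N, or if a joint passes its speed limit or range.

## Working session

There is one attempt and no reset: what is moved stays moved. The work goes in short steps, Python scripts to look and compute and a tool call to move; the robot and the scene stay as the last step left them, time stands still between calls to the robot, and variables do not carry over. Pictures are saved under pics/ and viewed, at most 10 in all, crops included, and the job is handed in when it is done.

Besides the shell and the picture viewer there is one more tool, called after ">>>" as a command line: name --argument value ..., lists and objects as JSON in quotes. drive_tool: Moves the arm, as the interface text tells. Its arguments: {"type":"object","properties":{"commands":{"type":"array","items":{"type":"object","properties":{"hand":{"type":"number"},"translation":{"type":"array","items":{"type":"number"}},"angular":{"type":"array","items":{"type":"number"}}}}},"force":{"type":"number"}},"required":["commands"]}

```bash
mkdir -p pics
cat > h.py <<'E'
import numpy as np, cv2
from station import bot
def ray(cam,px,M=None):
    m=M or bot.camera_model(cam); V=np.array(m["view"])
    d=np.array([(px[0]-m["cx"])/m["fx"],(px[1]-m["cy"])/m["fy"]]);u=d.copy()
    for _ in range(20): u=d/(1+m["k1"]*(u@u))
    R=V[:3,:3];c=-R.T@V[:3,3]
    return c,R.T@np.array([u[0],-u[1],-1])
def at(cam,px,z,M=None):
    c,d=ray(cam,px,M); return c+d*(z-c[2])/d[2]
def proj(cam,P,M=None):
    m=M or bot.camera_model(cam); V=np.array(m["view"])
    p=V[:3,:3]@np.array(P)+V[:3,3]; u=np.array([p[0],-p[1]])/-p[2]; u=u*(1+m["k1"]*(u@u))
    return u*[m["fx"],m["fy"]]+[m["cx"],m["cy"]]
def save(n,im): cv2.imwrite("pics/"+n+".png",im[:,:,::-1])
E
python3 - <<'E'
from h import *
np.set_printoptions(precision=4,suppress=True)
for c in ["scene","side"]:
    im=bot.read_camera(c); save(c+"0",im)
    for q in ["cartridge","gantry","can","tape","torch"]:
        for r in bot.outline_of(c,q):
            print(c,q,round(r["score"],2),np.round(r["position"]),r["pixels"].sum(),at(c,r["position"],0.01))
o=bot.get_obs();print(o)
E
```

```text
scene cartridge 0.92 [196. 248.] 866 [ 0.5355 -0.2334  0.01  ]
scene cartridge 0.89 [136. 297.] 1172 [ 0.5897 -0.4063  0.01  ]
scene cartridge 0.65 [363. 241.] 902 [0.7205 0.1357 0.01  ]
scene gantry 0.67 [311. 188.] 901 [0.5137 0.1126 0.01  ]
scene can 0.81 [353. 109.] 593 [0.3133 0.3863 0.01  ]
scene tape 0.9 [316. 283.] 807 [ 0.7622 -0.0279  0.01  ]
scene torch 0.91 [182. 314.] 739 [ 0.6804 -0.3323  0.01  ]
side cartridge 0.9 [281. 285.] 854 [ 0.5244 -0.2448  0.01  ]
side cartridge 0.86 [322. 182.] 480 [0.7076 0.1361 0.01  ]
side cartridge 0.75 [318. 344.] 1235 [ 0.5783 -0.4183  0.01  ]
side cartridge 0.51 [264. 181.] 1343 [0.534  0.1653 0.01  ]
side cartridge 0.17 [372. 284.] 780 [ 0.7399 -0.2791  0.01  ]
side gantry 0.68 [266. 180.] 1302 [0.5386 0.1703 0.01  ]
side can 0.71 [198. 130.] 1211 [0.335  0.5048 0.01  ]
side tape 0.87 [362. 212.] 718 [ 0.7915 -0.0188  0.01  ]
side torch 0.86 [371. 284.] 803 [ 0.7379 -0.2784  0.01  ]
{'t': 0.6, 'q': array([-0.1081,  0.477 ,  0.0224,  1.5554, -0.0115,  1.1093, -0.0831]), 'joint_vel': array([ 0.001 , -0.0009, -0.0002,  0.0012,  0.0008,  0.0012, -0.0003]), 'joint_torque': array([ -0.0001, -59.6007,   1.6056, -28.142 ,   0.0123,   0.0018,
        -0.    ]), 'eef_pos': array([ 0.675 , -0.    ,  0.2453]), 'tool_rot': array([-0.    ,  0.7071,  0.7071,  0.    ]), 'contact_force': array([-0.432 ,  0.9621, -0.9311]), 'torque': array([-0.0248, -0.0069,  0.0032]), 'grasp_force': 0.0, 'gripper_width': 0.9967955301249517}
```

Run:
```python
import cv2
for c in ["scene","side"]:
    im=cv2.imread(f"pics/{c}0.png"); cv2.imwrite(f"pics/{c}0b.png",cv2.resize(im,(800,600),interpolation=cv2.INTER_CUBIC))
```

```text
(no output)
```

View pics/scene0b.png

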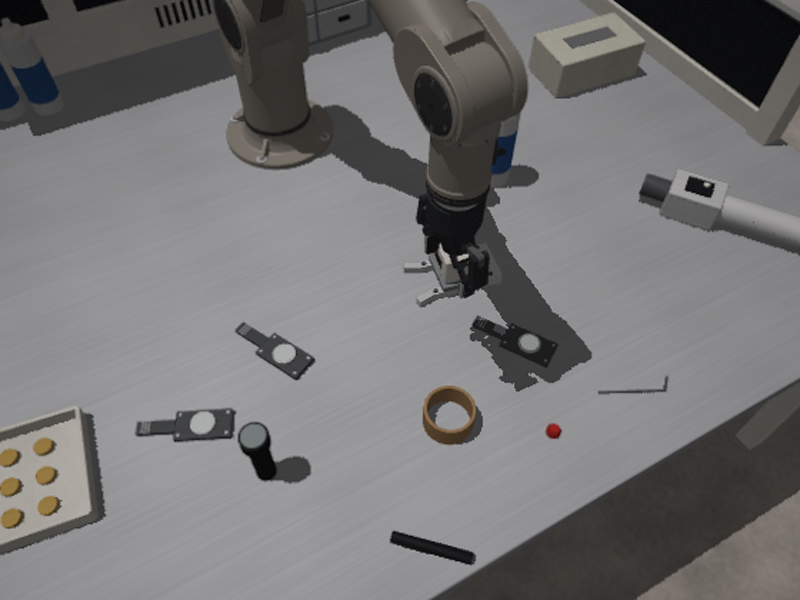

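View pics/side0b.png

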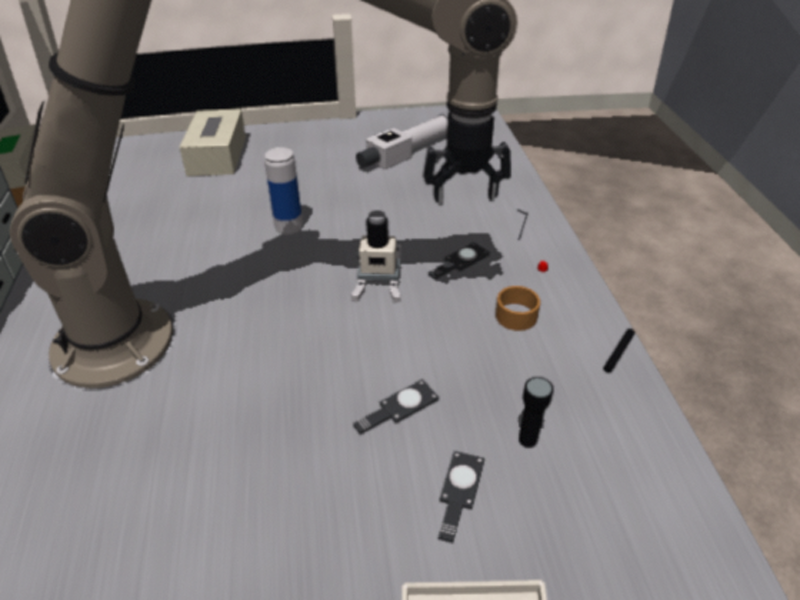

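Run:
```python
from h import *
np.set_printoptions(precision=4,suppress=True)
for c in ["scene","side"]:
    bot.read_camera(c)
    r=min(bot.outline_of(c,"cartridge"),key=lambda r:np.linalg.norm(at(c,r["position"],.01)[:2]))
    ys,xs=np.nonzero(r["pixels"]); P=np.array([at(c,p,.01)[:2] for p in zip(xs,ys)])
    m=P.mean(0); w,v=np.linalg.eigh(np.cov((P-m).T)); a=v[:,1]; s=(P-m)@a
    print(c,m,a,s.min(),s.max(),np.degrees(np.arctan2(a[1],a[0])))
for px in [(283.5,187),(292.6,212)]: print(at("scene",px,.015))
for px in [(357*.7,296*.7),(396*.7,298*.7)]: print(at("side",px,.015))
m=bot.camera_model("wrist");V=np.array(m["view"]);print(V,-V[:3,:3].T@V[:3,3],m["fx"])
```

```text
scene [ 0.5267 -0.2358] [-0.9047 -0.4261] -0.06359333738927736 0.08935510721432466 -154.78153311775483
side [ 0.5222 -0.2431] [-0.9045 -0.4265] -0.06668611937592686 0.08520630682537403 -154.75285357290696
[0.4781 0.0471 0.015 ]
[0.5615 0.0264 0.015 ]
[0.4786 0.0436 0.015 ]
[0.5543 0.0255 0.015 ]
[[ 1.     -0.0009 -0.0006 -0.675 ]
 [ 0.0007  0.9627 -0.2705  0.0353]
 [ 0.0008  0.2705  0.9627 -0.378 ]
 [ 0.      0.      0.      1.    ]] [0.6753 0.0677 0.373 ] 347.5411174880811
```

>>> drive_tool --commands '[{"hand": 1, "translation": [-45, -10, 20], "angular": [0, 0, 0]}, {"hand": 1, "translation": [-90, -20, 40], "angular": [0, 0, 0]}, {"hand": 1, "translation": [-135, -30, 55], "angular": [0, 0, 0]}, {"hand": 1, "translation": [-135, -30, 55], "angular": [0, 0, 0]}, {"hand": 1, "translation": [-135, -30, 55], "angular": [0, 0, 0]}, {"hand": 1, "translation": [-135, -30, 55], "angular": [0, 0, 0]}]'

```text
t: 1.55
eef_pos: [0.5407, -0.0295, 0.2998]
tool_rot: [-0.0, 0.707, 0.707, -0.0]
contact_force: [0.1, 0.1, 0.4]
gripper_width: 1.0
grasp_force: 0.0
```

Run:
```python
from h import *
import pickle
M=bot.camera_model("wrist");im=bot.read_camera("wrist");save("w1",im);pickle.dump(M,open("w1.pkl","wb"))
r=bot.outline_of("wrist","gantry");print([(x["score"],x["position"]) for x in r])
print(bot.get_obs()["eef_pos"],bot.get_obs()["t"])
cv2.imwrite("pics/w1b.png",cv2.resize(im[:,:,::-1],(800,600),interpolation=cv2.INTER_CUBIC))
```

```text
[(0.67, [264.0, 39.1])]
[ 0.54056138 -0.02962064  0.29965207] 1.65
```

View pics/w1b.png

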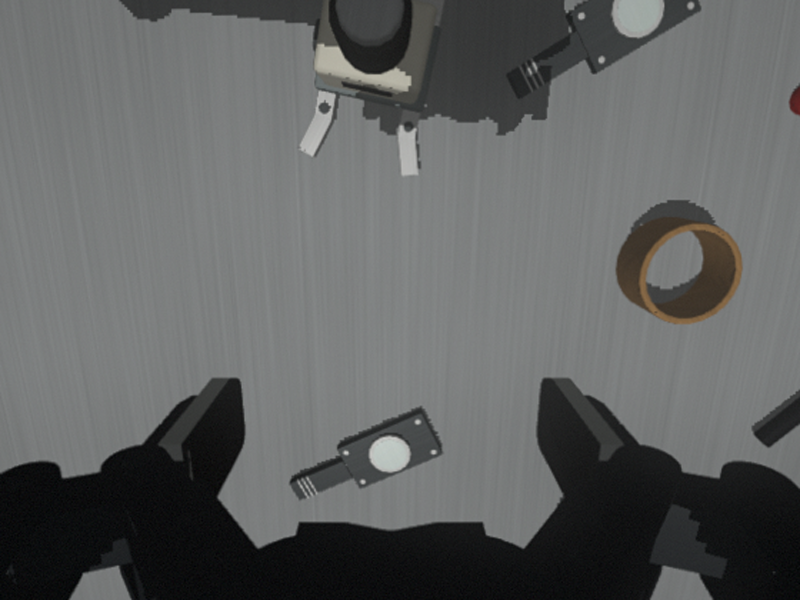

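Run:
```python
import cv2
im=cv2.imread("pics/w1.png")[0:135,190:320]; cv2.imwrite("pics/w1c.png",cv2.resize(im,None,fx=4.4,fy=4.4,interpolation=cv2.INTER_CUBIC))
```

```text
(no output)
```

View pics/w1c.png

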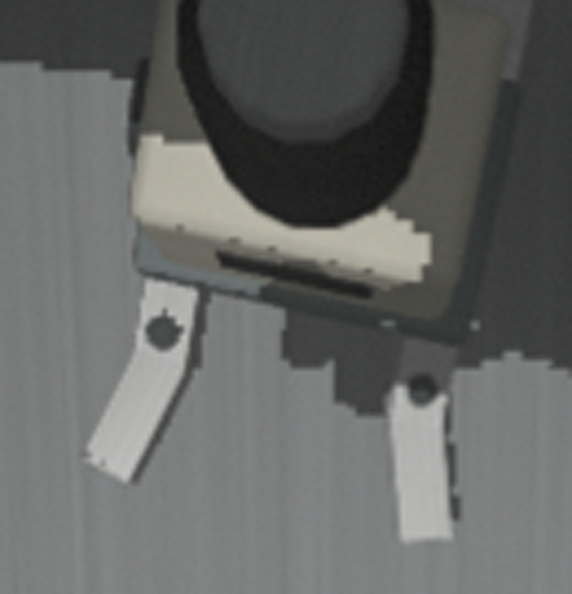

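Run:
```python
from h import *
import pickle
np.set_printoptions(precision=4,suppress=True)
M=pickle.load(open("w1.pkl","rb"))
def g(a,b,z,n):
    p=[at("wrist",(190+u[0]/4.4-.4,u[1]/4.4-.4),z,M)[:2] for u in(a,b)]
    d=p[1]-p[0]; print(n,p,"mid",(p[0]+p[1])/2,"len",np.linalg.norm(d),"axis",np.degrees(np.arctan2(d[1],d[0]))+90)
g((128,484),(402,542),.017,"tips")
g((88,458),(452,540),.017,"outer tips")
g((163,330),(423,390),.017,"dots")
g((190,377),(390,400),.017,"knees?")
g((135,268),(470,340),.020,"bridge")
im=cv2.imread("pics/w1.png"); r=[(389*.7,453*.7)]
print("ring",at("wrist",r[0],.014,M))
# cartridge pose: blob by refit
bot.read_camera("wrist")
for R in bot.outline_of("wrist","cartridge"):
    if at("wrist",R["position"],.01,M)[1]>-.1: continue
    c,(w,h),a=cv2.minAreaRect(np.argwhere(R["pixels"])[:,::-1].astype(np.float32))
    ys,xs=np.nonzero(R["pixels"]); P=np.array([at("wrist",p,.01,M)[:2] for p in zip(xs,ys)])
    (c,(w,h),a)=cv2.minAreaRect((P*1000).astype(np.float32)); print(c,w,h,a,cv2.boxPoints((c,(w,h),a)))
```

```text
tips [array([0.4785, 0.0413]), array([0.5495, 0.0266])] mid [0.514 0.034] len 0.07246350653664227 axis 78.30488001573163
outer tips [array([0.4685, 0.0478]), array([0.5625, 0.0271])] mid [0.5155 0.0375] len 0.0963096502748928 axis 77.60545374405916
dots [array([0.4889, 0.0789]), array([0.5546, 0.0643])] mid [0.5218 0.0716] len 0.06734416986425257 axis 77.5634536406997
knees? [array([0.4954, 0.0676]), array([0.5462, 0.0619])] mid [0.5208 0.0647] len 0.051184634959867616 axis 83.6788547863322
bridge [array([0.4828, 0.0931]), array([0.5662, 0.0761])] mid [0.5245 0.0846] len 0.08516239232181935 axis 78.48155699828285
ring [ 0.5393 -0.2293  0.014 ]
(512.6380615234375, -240.21371459960938) 153.8465576171875 56.56135940551758 25.939373016357422 [[ 431.0937 -248.4299]
 [ 455.8348 -299.2931]
 [ 594.1824 -231.9976]
 [ 569.4413 -181.1343]]
```

>>> drive_tool --commands '[{"hand": 1, "translation": [-6, -50, -30], "angular": [0, 0, -0.18]}, {"hand": 1, "translation": [-12, -100, -70], "angular": [0, 0, -0.36]}, {"hand": 1, "translation": [-18, -145, -110], "angular": [0, 0, -0.54]}, {"hand": 1, "translation": [-22, -180, -150], "angular": [0, 0, -0.72]}, {"hand": 1, "translation": [-26, -200, -190], "angular": [0, 0, -0.9]}, {"hand": 1, "translation": [-26, -211, -220], "angular": [0, 0, -1.08]}, {"hand": 1, "translation": [-26, -211, -240], "angular": [0, 0, -1.124]}, {"hand": 1, "translation": [-26, -211, -265], "angular": [0, 0, -1.124]}, {"hand": 1, "translation": [-26, -211, -280], "angular": [0, 0, -1.124]}, {"hand": 1, "translation": [-26, -211, -289], "angular": [0, 0, -1.124]}, {"hand": 1, "translation": [-26, -211, -289], "angular": [0, 0, -1.124]}, {"hand": 1, "translation": [-26, -211, -289], "angular": [0, 0, -1.124]}]' --force 50

```text
t: 3.25
eef_pos: [0.5145, -0.2412, 0.012]
tool_rot: [0.0, 0.975, 0.222, 0.001]
contact_force: [0.2, -0.3, 0.2]
gripper_width: 1.0
grasp_force: 0.0
```

>>> drive_tool --commands '[{"hand": 0.5, "translation": [0, 0, 0], "angular": [0, 0, 0]}, {"hand": 0.4, "translation": [0, 0, 0], "angular": [0, 0, 0]}, {"hand": 0.4, "translation": [0, 0, 0], "angular": [0, 0, 0]}, {"hand": 0.4, "translation": [0, 0, 0], "angular": [0, 0, 0]}, {"hand": 0.4, "translation": [0, 0, 0], "angular": [0, 0, 0]}, {"hand": 0.4, "translation": [0, 0, 0], "angular": [0, 0, 0]}]' --force 50

```text
t: 4.0
eef_pos: [0.5144, -0.2412, 0.0121]
tool_rot: [0.0, 0.975, 0.222, 0.0]
contact_force: [-1.8, 1.9, 6.0]
gripper_width: 0.565
grasp_force: 51.7
```

>>> drive_tool --commands '[{"hand": 0.4, "translation": [0, 0, 10], "angular": [0, 0, 0]}, {"hand": 0.4, "translation": [0, 0, 30], "angular": [0, 0, 0]}, {"hand": 0.4, "translation": [0, 0, 60], "angular": [0, 0, 0]}, {"hand": 0.4, "translation": [0, 0, 60], "angular": [0, 0, 0]}, {"hand": 0.4, "translation": [0, 0, 60], "angular": [0, 0, 0]}]'

```text
t: 4.62
eef_pos: [0.5139, -0.2408, 0.0715]
tool_rot: [-0.0, 0.975, 0.222, 0.0]
contact_force: [-0.0, -0.0, -1.7]
gripper_width: 0.567
grasp_force: 52.3
```

Run:
```python
from h import *
im=bot.read_camera("wrist");save("w2",im)
o=bot.get_obs();print(o["eef_pos"],o["contact_force"],o["torque"],o["gripper_width"])
```

```text
[ 0.51355498 -0.24062026  0.07098388] [-0.11741697  0.28174661 -1.05696637] [-0.00392618 -0.02622044 -0.02146996] 0.564238274278537
```

View pics/w2.png

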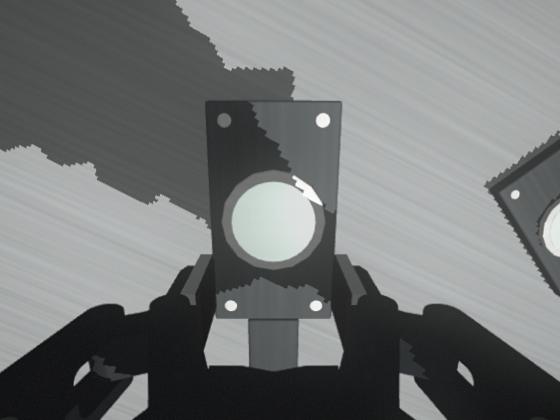

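Run:
```python
from h import *
np.set_printoptions(precision=4,suppress=True)
o=bot.get_obs();p=o["eef_pos"]
c=at("wrist",(273,220.5),.0729);print("ring",c,p)
q=[at("wrist",x,.0689)[:2] for x in [(206,101),(341,101),(331,318),(216,318)]]
f=(q[0]+q[1])/2;r=(q[2]+q[3])/2;d=f-r;print(q,np.linalg.norm(d),np.linalg.norm(q[0]-q[1]),np.degrees(np.arctan2(d[1],d[0])),(f+r)/2)
w,x,y,z=o["tool_rot"];print("tool x ang",np.degrees(np.arctan2(2*(x*y+w*z),1-2*(y*y+z*z))))
```

```text
ring [ 0.5397 -0.2288  0.0729] [ 0.5136 -0.2406  0.071 ]
[array([ 0.5687, -0.1884]), array([ 0.5895, -0.232 ]), array([ 0.5099, -0.2705]), array([ 0.4887, -0.2262])] 0.08841285730818636 0.04828812475473514 25.57651468120497 [ 0.5392 -0.2293]
tool x ang 25.610752838890516
```

>>> drive_tool --commands '[{"hand": 0.4, "translation": [-3, 35, 0], "angular": [0, 0, 0.16]}, {"hand": 0.4, "translation": [-6, 70, 0], "angular": [0, 0, 0.32]}, {"hand": 0.4, "translation": [-9, 105, 0], "angular": [0, 0, 0.48]}, {"hand": 0.4, "translation": [-12, 140, 0], "angular": [0, 0, 0.64]}, {"hand": 0.4, "translation": [-15, 175, 0], "angular": [0, 0, 0.8]}, {"hand": 0.4, "translation": [-17, 193, -5], "angular": [0, 0, 0.918]}, {"hand": 0.4, "translation": [-17, 193, -25], "angular": [0, 0, 0.918]}, {"hand": 0.4, "translation": [-17, 193, -45], "angular": [0, 0, 0.918]}, {"hand": 0.4, "translation": [-17, 193, -53], "angular": [0, 0, 0.918]}, {"hand": 0.4, "translation": [-17, 193, -57], "angular": [0, 0, 0.918]}, {"hand": 0.4, "translation": [-17, 193, -59], "angular": [0, 0, 0.918]}, {"hand": 0.4, "translation": [-17, 193, -59], "angular": [0, 0, 0.918]}]'

```text
t: 6.18
eef_pos: [0.4973, -0.048, 0.0126]
tool_rot: [0.0, 0.776, 0.631, 0.0]
contact_force: [0.3, -0.0, -0.9]
gripper_width: 0.569
grasp_force: 52.2
```

>>> drive_tool --commands '[{"hand": 0.4, "translation": [0, 0, -0.8], "angular": [0, 0, 0]}, {"hand": 0.4, "translation": [0, 0, -0.8], "angular": [0, 0, 0]}, {"hand": 0.75, "translation": [0, 0, -0.8], "angular": [0, 0, 0]}, {"hand": 1, "translation": [0, 0, -0.8], "angular": [0, 0, 0]}, {"hand": 1, "translation": [0, 0, -0.8], "angular": [0, 0, 0]}, {"hand": 1, "translation": [0, 0, 15], "angular": [0, 0, 0]}, {"hand": 1, "translation": [0, 0, 60], "angular": [0, 0, 0]}, {"hand": 1, "translation": [-5, -20, 120], "angular": [0, 0, 0]}, {"hand": 1, "translation": [-5, -20, 180], "angular": [0, 0, 0]}, {"hand": 1, "translation": [-5, -20, 190], "angular": [0, 0, 0]}, {"hand": 1, "translation": [-5, -20, 190], "angular": [0, 0, 0]}, {"hand": 1, "translation": [-5, -20, 190], "angular": [0, 0, 0]}]'

```text
t: 7.68
eef_pos: [0.4909, -0.0678, 0.201]
tool_rot: [-0.001, 0.776, 0.631, -0.001]
contact_force: [-0.1, -0.5, -1.1]
gripper_width: 1.0
grasp_force: 0.0
```

Run:
```python
from h import *
import pickle
M=bot.camera_model("wrist");im=bot.read_camera("wrist");save("w3",im);pickle.dump(M,open("w3.pkl","wb"))
print(bot.get_obs()["eef_pos"])
cv2.imwrite("pics/w3b.png",cv2.resize(im[:,:,::-1],(800,600),interpolation=cv2.INTER_CUBIC))
```

```text
[ 0.49086175 -0.06779406  0.20074885]
```

View pics/w3b.png

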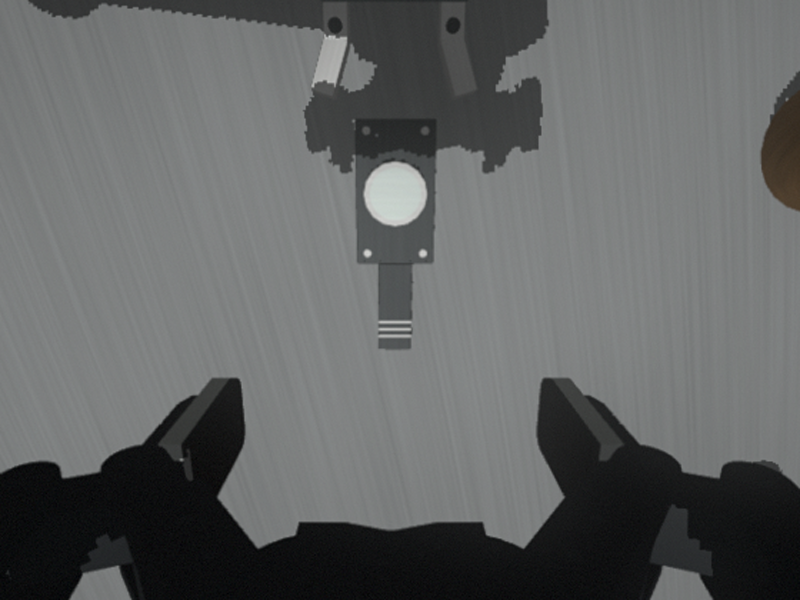

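Run:
```python
from h import *
import pickle
np.set_printoptions(precision=4,suppress=True)
M=pickle.load(open("w3.pkl","rb"))
A=lambda p,z:at("wrist",(p[0]*.7-.2,p[1]*.7-.2),z,M)[:2]
t=A((395,348),.01);r=A((395.3,194),.014);d=[A((335,25),.017),A((452.5,25),.017)]
v=r-t;print("tail",t,"ring",r,np.linalg.norm(v),np.degrees(np.arctan2(v[1],v[0])))
g=d[1]-d[0];ga=np.degrees(np.arctan2(g[1],g[0]))+90;m=(d[0]+d[1])/2
u=np.array([np.cos(np.radians(78.2)),np.sin(np.radians(78.2))]);n=np.array([-u[1],u[0]])
print("dots",d,m,ga,"lateral of dots mid vs ring",(m-r)@n,"tail lat",(t-r)@n, "along",(m-r)@u)
```

```text
tail [ 0.4821 -0.1233] ring [ 0.5033 -0.0217] 0.10379605522040154 78.21659951452578
dots [array([0.4889, 0.0782]), array([0.5543, 0.0645])] [0.5216 0.0714] 78.13624621920314 lateral of dots mid vs ring 0.0010844650532027278 tail lat -3.0071396477866672e-05 along 0.09482110759270028
```

>>> drive_tool --commands '[{"hand": 0, "translation": [-8, -45, 0], "angular": [0, 0, 0]}, {"hand": 0, "translation": [-15.5, -86, -20], "angular": [0, 0, 0]}, {"hand": 0, "translation": [-15.5, -86, -60], "angular": [0, 0, 0]}, {"hand": 0, "translation": [-15.5, -86, -100], "angular": [0, 0, 0]}, {"hand": 0, "translation": [-15.5, -86, -135], "angular": [0, 0, 0]}, {"hand": 0, "translation": [-15.5, -86, -160], "angular": [0, 0, 0]}, {"hand": 0, "translation": [-15.5, -86, -175], "angular": [0, 0, 0]}, {"hand": 0, "translation": [-15.5, -86, -183], "angular": [0, 0, 0]}, {"hand": 0, "translation": [-15.5, -86, -183], "angular": [0, 0, 0]}, {"hand": 0, "translation": [-15.5, -86, -183], "angular": [0, 0, 0]}]' --force 30

```text
t: 8.98
eef_pos: [0.4771, -0.1541, 0.02]
tool_rot: [0.001, 0.776, 0.631, 0.0]
contact_force: [-0.8, 0.6, 0.7]
gripper_width: -0.002
grasp_force: 0.0
```

>>> drive_tool --commands '[{"hand": 0, "translation": [-1.5, 0.3, -3], "angular": [0, 0, 0]}, {"hand": 0, "translation": [0.5, 10, -3], "angular": [0, 0, 0]}, {"hand": 0, "translation": [2, 17, -3], "angular": [0, 0, 0]}, {"hand": 0, "translation": [3.2, 23, -3], "angular": [0, 0, 0]}, {"hand": 0, "translation": [4.4, 29, -3], "angular": [0, 0, 0]}, {"hand": 0, "translation": [5.7, 35, -3], "angular": [0, 0, 0]}, {"hand": 0, "translation": [6.9, 41, -3], "angular": [0, 0, 0]}, {"hand": 0, "translation": [8.2, 47, -3], "angular": [0, 0, 0]}, {"hand": 0, "translation": [9.4, 53, -3], "angular": [0, 0, 0]}, {"hand": 0, "translation": [10.7, 59, -3], "angular": [0, 0, 0]}]'

```text
t: 10.22
eef_pos: [0.4873, -0.0946, 0.0163]
tool_rot: [-0.0, 0.776, 0.631, -0.0]
contact_force: [-0.2, -1.5, 0.3]
gripper_width: 0.001
grasp_force: 0.8
```

>>> drive_tool --commands '[{"hand": 0, "translation": [1.3, 6, 0], "angular": [0, 0, 0]}, {"hand": 0, "translation": [2.5, 12, 0], "angular": [0, 0, 0]}, {"hand": 0, "translation": [3.8, 18, 0], "angular": [0, 0, 0]}, {"hand": 0, "translation": [5, 24, 0], "angular": [0, 0, 0]}, {"hand": 0, "translation": [6.3, 30, 0], "angular": [0, 0, 0]}, {"hand": 0, "translation": [7.5, 36, 0], "angular": [0, 0, 0]}, {"hand": 0, "translation": [8.8, 42, 0], "angular": [0, 0, 0]}, {"hand": 0, "translation": [10.2, 49, 0], "angular": [0, 0, 0]}]'

```text
t: 11.22
eef_pos: [0.4975, -0.0456, 0.0163]
tool_rot: [-0.0, 0.776, 0.631, -0.0]
contact_force: [-0.1, -1.2, 1.2]
gripper_width: 0.002
grasp_force: 0.8
```

Run:
```python
from h import *
im=bot.read_camera("wrist")
o=bot.get_obs();print(o["eef_pos"],o["contact_force"])
cv2.imwrite("pics/w4.png",im[:,:,::-1])
```

```text
[ 0.49777686 -0.0442873   0.01628361] [-0.93794606  1.04623107  1.07516025]
```

View pics/w4.png

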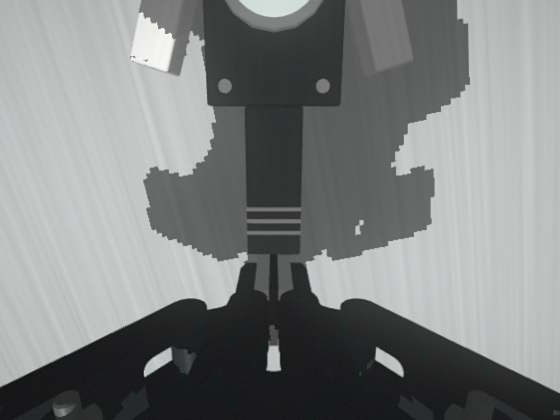

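>>> drive_tool --commands '[{"hand": 0, "translation": [0.6, 3, 0], "angular": [0, 0, 0]}, {"hand": 0, "translation": [1.2, 6, 0], "angular": [0, 0, 0]}, {"hand": 0, "translation": [1.8, 9, 0], "angular": [0, 0, 0]}, {"hand": 0, "translation": [1.8, 9, 0], "angular": [0, 0, 0]}]'

```text
t: 11.78
eef_pos: [0.4993, -0.0365, 0.0163]
tool_rot: [-0.0, 0.776, 0.631, 0.0]
contact_force: [0.7, -0.3, -0.6]
gripper_width: -0.002
grasp_force: 0.0
```

>>> drive_tool --commands '[{"hand": 0, "translation": [0.2, 0.8, 0], "angular": [0, 0, 0]}, {"hand": 0, "translation": [0.35, 1.6, 0], "angular": [0, 0, 0]}]'

```text
t: 12.02
eef_pos: [0.4995, -0.0355, 0.0163]
tool_rot: [0.0, 0.776, 0.631, -0.0]
contact_force: [0.4, -0.3, 0.2]
gripper_width: -0.002
grasp_force: 0.4
```

>>> drive_tool --commands '[{"hand": 0, "translation": [0.2, 0.8, 0], "angular": [0, 0, 0]}, {"hand": 0, "translation": [0.35, 1.6, 0], "angular": [0, 0, 0]}]'

```text
t: 12.28
eef_pos: [0.4999, -0.0338, 0.0163]
tool_rot: [-0.0, 0.776, 0.631, -0.0]
contact_force: [0.1, -0.3, -0.6]
gripper_width: 0.002
grasp_force: 0.3
```

>>> drive_tool --commands '[{"hand": 0, "translation": [0.2, 0.8, 0], "angular": [0, 0, 0]}, {"hand": 0, "translation": [0.35, 1.6, 0], "angular": [0, 0, 0]}]'

```text
t: 12.52
eef_pos: [0.5003, -0.0321, 0.0163]
tool_rot: [-0.0, 0.776, 0.631, 0.0]
contact_force: [0.7, -0.5, -0.2]
gripper_width: -0.002
grasp_force: 0.3
```

>>> drive_tool --commands '[{"hand": 0, "translation": [0.2, 0.8, 0], "angular": [0, 0, 0]}, {"hand": 0, "translation": [0.35, 1.6, 0], "angular": [0, 0, 0]}]'

```text
t: 12.78
eef_pos: [0.5006, -0.0305, 0.0163]
tool_rot: [0.0, 0.776, 0.631, 0.0]
contact_force: [-0.2, -1.3, -0.5]
gripper_width: -0.001
grasp_force: 0.3
```

>>> drive_tool --commands '[{"hand": 0, "translation": [0.2, 0.8, 0], "angular": [0, 0, 0]}, {"hand": 0, "translation": [0.35, 1.6, 0], "angular": [0, 0, 0]}]'

```text
t: 13.02
eef_pos: [0.501, -0.0289, 0.0163]
tool_rot: [0.0, 0.776, 0.631, 0.0]
contact_force: [-0.0, -0.2, 0.2]
gripper_width: -0.001
grasp_force: 0.3
```

>>> drive_tool --commands '[{"hand": 0, "translation": [0.2, 0.8, 0], "angular": [0, 0, 0]}, {"hand": 0, "translation": [0.35, 1.6, 0], "angular": [0, 0, 0]}]'

```text
t: 13.28
eef_pos: [0.5013, -0.0273, 0.0163]
tool_rot: [-0.0, 0.776, 0.631, 0.0]
contact_force: [-0.2, -0.2, 0.9]
gripper_width: 0.004
grasp_force: 0.3
```

>>> drive_tool --commands '[{"hand": 0, "translation": [0.2, 0.8, 0], "angular": [0, 0, 0]}, {"hand": 0, "translation": [0.35, 1.6, 0], "angular": [0, 0, 0]}]'

```text
t: 13.52
eef_pos: [0.5017, -0.0258, 0.0163]
tool_rot: [0.0, 0.776, 0.631, 0.0]
contact_force: [-0.5, -0.8, -0.3]
gripper_width: -0.003
grasp_force: 0.3
```

>>> drive_tool --commands '[{"hand": 0, "translation": [0.2, 0.8, 0], "angular": [0, 0, 0]}, {"hand": 0, "translation": [0.35, 1.6, 0], "angular": [0, 0, 0]}]'

```text
t: 13.78
eef_pos: [0.5021, -0.0241, 0.0163]
tool_rot: [0.0, 0.776, 0.631, 0.0]
contact_force: [-0.6, -1.5, -0.7]
gripper_width: 0.003
grasp_force: 0.3
```

>>> drive_tool --commands '[{"hand": 0, "translation": [0.2, 0.8, 0], "angular": [0, 0, 0]}, {"hand": 0, "translation": [0.35, 1.6, 0], "angular": [0, 0, 0]}]'

```text
t: 14.02
eef_pos: [0.5024, -0.0225, 0.0163]
tool_rot: [0.0, 0.776, 0.631, 0.0]
contact_force: [-0.8, -0.3, 0.0]
gripper_width: 0.0
grasp_force: 0.3
```

>>> drive_tool --commands '[{"hand": 0, "translation": [0.2, 0.8, 0], "angular": [0, 0, 0]}, {"hand": 0, "translation": [0.35, 1.6, 0], "angular": [0, 0, 0]}]'

```text
t: 14.28
eef_pos: [0.5027, -0.021, 0.0163]
tool_rot: [0.0, 0.776, 0.631, 0.0]
contact_force: [-1.1, -1.3, -0.8]
gripper_width: -0.0
grasp_force: 0.3
```

>>> drive_tool --commands '[{"hand": 0, "translation": [0.2, 0.8, 0], "angular": [0, 0, 0]}, {"hand": 0, "translation": [0.35, 1.6, 0], "angular": [0, 0, 0]}]'

```text
t: 14.52
eef_pos: [0.5031, -0.0193, 0.0163]
tool_rot: [0.0, 0.776, 0.631, 0.0]
contact_force: [-0.8, -1.1, -1.1]
gripper_width: -0.005
grasp_force: 0.3
```

>>> drive_tool --commands '[{"hand": 0, "translation": [0.2, 0.8, 0], "angular": [0, 0, 0]}, {"hand": 0, "translation": [0.35, 1.6, 0], "angular": [0, 0, 0]}]'

```text
t: 14.78
eef_pos: [0.5034, -0.0177, 0.0163]
tool_rot: [0.0, 0.776, 0.631, 0.0]
contact_force: [-1.0, -0.4, -0.5]
gripper_width: -0.006
grasp_force: 0.3
```

>>> drive_tool --commands '[{"hand": 0, "translation": [0.2, 0.8, 0], "angular": [0, 0, 0]}, {"hand": 0, "translation": [0.35, 1.6, 0], "angular": [0, 0, 0]}]'

```text
t: 15.02
eef_pos: [0.5038, -0.0161, 0.0163]
tool_rot: [-0.0, 0.776, 0.631, 0.0]
contact_force: [0.4, -0.3, -0.0]
gripper_width: -0.001
grasp_force: 0.3
```

>>> drive_tool --commands '[{"hand": 0, "translation": [0.2, 0.8, 0], "angular": [0, 0, 0]}, {"hand": 0, "translation": [0.35, 1.6, 0], "angular": [0, 0, 0]}]'

```text
t: 15.28
eef_pos: [0.5042, -0.0145, 0.0163]
tool_rot: [0.0, 0.776, 0.631, 0.0]
contact_force: [-0.5, -1.5, 0.2]
gripper_width: -0.002
grasp_force: 0.3
```

>>> drive_tool --commands '[{"hand": 0, "translation": [0.2, 0.8, 0], "angular": [0, 0, 0]}, {"hand": 0, "translation": [0.35, 1.6, 0], "angular": [0, 0, 0]}]'

```text
t: 15.52
eef_pos: [0.5045, -0.0129, 0.0163]
tool_rot: [0.0, 0.776, 0.631, 0.0]
contact_force: [0.1, -0.4, -0.8]
gripper_width: 0.003
grasp_force: 0.3
```

>>> drive_tool --commands '[{"hand": 0, "translation": [0.2, 0.8, 0], "angular": [0, 0, 0]}, {"hand": 0, "translation": [0.35, 1.6, 0], "angular": [0, 0, 0]}]'

```text
t: 15.78
eef_pos: [0.5048, -0.0113, 0.0163]
tool_rot: [0.0, 0.776, 0.631, 0.0]
contact_force: [-0.1, -1.0, -1.6]
gripper_width: -0.004
grasp_force: 0.3
```

>>> drive_tool --commands '[{"hand": 0, "translation": [0.2, 0.8, 0], "angular": [0, 0, 0]}, {"hand": 0, "translation": [0.35, 1.6, 0], "angular": [0, 0, 0]}]'

```text
t: 16.02
eef_pos: [0.5052, -0.0097, 0.0163]
tool_rot: [0.0, 0.776, 0.631, 0.0]
contact_force: [0.1, -0.4, -0.3]
gripper_width: 0.002
grasp_force: 0.3
```

>>> drive_tool --commands '[{"hand": 0, "translation": [0.2, 0.8, 0], "angular": [0, 0, 0]}, {"hand": 0, "translation": [0.35, 1.6, 0], "angular": [0, 0, 0]}]'

```text
t: 16.27
eef_pos: [0.5055, -0.0081, 0.0163]
tool_rot: [-0.0, 0.776, 0.631, 0.0]
contact_force: [-0.2, -0.4, -0.4]
gripper_width: -0.001
grasp_force: 0.3
```

>>> drive_tool --commands '[{"hand": 0, "translation": [0.2, 0.8, 0], "angular": [0, 0, 0]}, {"hand": 0, "translation": [0.35, 1.6, 0], "angular": [0, 0, 0]}]'

```text
t: 16.52
eef_pos: [0.5059, -0.0065, 0.0163]
tool_rot: [0.0, 0.776, 0.631, -0.0]
contact_force: [-0.2, -0.6, -0.1]
gripper_width: 0.005
grasp_force: 0.3
```

>>> drive_tool --commands '[{"hand": 0, "translation": [0.2, 0.8, 0], "angular": [0, 0, 0]}, {"hand": 0, "translation": [0.35, 1.6, 0], "angular": [0, 0, 0]}]'

```text
t: 16.77
eef_pos: [0.5063, -0.0049, 0.0163]
tool_rot: [0.0, 0.776, 0.631, 0.0]
contact_force: [0.3, -0.1, 0.7]
gripper_width: 0.001
grasp_force: 0.3
```

>>> drive_tool --commands '[{"hand": 0, "translation": [0.2, 0.8, 0], "angular": [0, 0, 0]}, {"hand": 0, "translation": [0.35, 1.6, 0], "angular": [0, 0, 0]}]'

```text
t: 17.02
eef_pos: [0.5066, -0.0033, 0.0163]
tool_rot: [0.0, 0.776, 0.631, 0.0]
contact_force: [-0.5, -1.0, -0.1]
gripper_width: 0.0
grasp_force: 0.3
```

>>> drive_tool --commands '[{"hand": 0, "translation": [0.2, 0.8, 0], "angular": [0, 0, 0]}, {"hand": 0, "translation": [0.35, 1.6, 0], "angular": [0, 0, 0]}]'

```text
t: 17.27
eef_pos: [0.5069, -0.0017, 0.0163]
tool_rot: [-0.0, 0.776, 0.631, 0.0]
contact_force: [-0.3, -0.1, 0.1]
gripper_width: 0.0
grasp_force: 0.3
```

>>> drive_tool --commands '[{"hand": 0, "translation": [0.2, 0.8, 0], "angular": [0, 0, 0]}, {"hand": 0, "translation": [0.35, 1.6, 0], "angular": [0, 0, 0]}]'

```text
t: 17.52
eef_pos: [0.5073, -0.0001, 0.0163]
tool_rot: [-0.0, 0.776, 0.631, 0.0]
contact_force: [-0.1, -1.0, -0.2]
gripper_width: -0.001
grasp_force: 0.3
```

>>> drive_tool --commands '[{"hand": 0, "translation": [0.2, 0.8, 0], "angular": [0, 0, 0]}, {"hand": 0, "translation": [0.35, 1.6, 0], "angular": [0, 0, 0]}]'

```text
t: 17.77
eef_pos: [0.5076, 0.0015, 0.0163]
tool_rot: [-0.0, 0.776, 0.631, 0.0]
contact_force: [0.0, -0.4, 0.1]
gripper_width: 0.004
grasp_force: 0.3
```

>>> drive_tool --commands '[{"hand": 0, "translation": [0.2, 0.8, 0], "angular": [0, 0, 0]}, {"hand": 0, "translation": [0.35, 1.6, 0], "angular": [0, 0, 0]}]'

```text
t: 18.02
eef_pos: [0.508, 0.0031, 0.0163]
tool_rot: [0.0, 0.776, 0.631, 0.0]
contact_force: [-0.1, -1.1, -0.7]
gripper_width: 0.001
grasp_force: 0.3
```

>>> drive_tool --commands '[{"hand": 0, "translation": [0.2, 0.8, 0], "angular": [0, 0, 0]}, {"hand": 0, "translation": [0.35, 1.6, 0], "angular": [0, 0, 0]}]'

```text
t: 18.27
eef_pos: [0.5083, 0.0047, 0.0163]
tool_rot: [0.0, 0.776, 0.631, 0.0]
contact_force: [-1.1, -0.5, -0.7]
gripper_width: 0.0
grasp_force: 0.3
```

>>> drive_tool --commands '[{"hand": 0, "translation": [0.2, 0.8, 0], "angular": [0, 0, 0]}, {"hand": 0, "translation": [0.35, 1.6, 0], "angular": [0, 0, 0]}]'

```text
t: 18.52
eef_pos: [0.5087, 0.0063, 0.0163]
tool_rot: [0.0, 0.776, 0.631, 0.0]
contact_force: [0.2, -1.0, 0.2]
gripper_width: -0.002
grasp_force: 0.3
```

>>> drive_tool --commands '[{"hand": 0, "translation": [0.2, 0.8, 0], "angular": [0, 0, 0]}, {"hand": 0, "translation": [0.35, 1.6, 0], "angular": [0, 0, 0]}]'

```text
t: 18.77
eef_pos: [0.509, 0.0079, 0.0163]
tool_rot: [0.0, 0.776, 0.631, 0.0]
contact_force: [0.5, -2.2, -0.2]
gripper_width: 0.002
grasp_force: 0.3
```

>>> drive_tool --commands '[{"hand": 0, "translation": [0.1, 0.4, 0], "angular": [0, 0, 0]}, {"hand": 0, "translation": [0.2, 0.8, 0], "angular": [0, 0, 0]}]'

```text
t: 19.02
eef_pos: [0.5092, 0.0086, 0.0163]
tool_rot: [-0.0, 0.776, 0.631, -0.0]
contact_force: [-0.1, -0.5, -0.4]
gripper_width: 0.001
grasp_force: 0.3
```

>>> drive_tool --commands '[{"hand": 0, "translation": [0.2, 0.8, 0], "angular": [0, 0, 0]}, {"hand": 0, "translation": [0.35, 1.6, 0], "angular": [0, 0, 0]}]'

```text
t: 19.27
eef_pos: [0.5096, 0.0103, 0.0163]
tool_rot: [-0.0, 0.776, 0.631, -0.0]
contact_force: [-0.4, -1.1, -0.5]
gripper_width: -0.001
grasp_force: 0.3
```

>>> drive_tool --commands '[{"hand": 0, "translation": [0.2, 0.8, 0], "angular": [0, 0, 0]}, {"hand": 0, "translation": [0.35, 1.6, 0], "angular": [0, 0, 0]}]'

```text
t: 19.52
eef_pos: [0.5097, 0.0114, 0.0163]
tool_rot: [0.0, 0.776, 0.631, -0.0]
contact_force: [-0.0, -3.2, 1.2]
gripper_width: 0.002
grasp_force: 1.6
```

>>> drive_tool --commands '[{"hand": 0, "translation": [0, 0, 0], "angular": [0, 0, 0]}, {"hand": 0, "translation": [0, 0, 0], "angular": [0, 0, 0]}]'

```text
t: 19.77
eef_pos: [0.5098, 0.0114, 0.0163]
tool_rot: [0.0, 0.776, 0.63, -0.0]
contact_force: [-1.3, -2.9, 0.5]
gripper_width: 0.002
grasp_force: 1.6
```

>>> drive_tool --commands '[{"hand": 0, "translation": [0.1, 0.5, 0], "angular": [0, 0, 0]}, {"hand": 0, "translation": [0.2, 1.0, 0], "angular": [0, 0, 0]}, {"hand": 0, "translation": [0.2, 1.0, 0], "angular": [0, 0, 0]}]'

```text
t: 20.15
eef_pos: [0.5098, 0.0119, 0.0163]
tool_rot: [0.0, 0.776, 0.63, -0.0]
contact_force: [-1.3, -5.0, 1.6]
gripper_width: 0.0
grasp_force: 2.8
```

>>> drive_tool --commands '[{"hand": 0, "translation": [0.15, 0.6, 0], "angular": [0, 0, 0]}, {"hand": 0, "translation": [0.25, 1.2, 0], "angular": [0, 0, 0]}, {"hand": 0, "translation": [0.25, 1.2, 0], "angular": [0, 0, 0]}]'

```text
t: 20.52
eef_pos: [0.5099, 0.0122, 0.0163]
tool_rot: [0.0, 0.777, 0.63, -0.001]
contact_force: [-2.6, -7.9, 2.7]
gripper_width: -0.004
grasp_force: 3.8
```

>>> drive_tool --commands '[{"hand": 0, "translation": [0.05, 0.3, 0], "angular": [0, 0, 0]}, {"hand": 0, "translation": [0.05, 0.3, 0], "angular": [0, 0, 0]}, {"hand": 0, "translation": [0.05, 0.3, 0], "angular": [0, 0, 0]}]'

```text
t: 20.9
eef_pos: [0.5099, 0.0123, 0.0163]
tool_rot: [0.0, 0.777, 0.63, -0.001]
contact_force: [-1.1, -7.5, 2.8]
gripper_width: -0.001
grasp_force: 4.1
```

>>> drive_tool --commands '[{"hand": 0, "translation": [0, 0, 0], "angular": [0, 0, 0]}, {"hand": 0, "translation": [0, 0, 0], "angular": [0, 0, 0]}, {"hand": 0, "translation": [0, 0, 0], "angular": [0, 0, 0]}, {"hand": 0, "translation": [0, 0, 0], "angular": [0, 0, 0]}]'

```text
t: 21.4
eef_pos: [0.5099, 0.0123, 0.0163]
tool_rot: [0.0, 0.777, 0.63, -0.001]
contact_force: [-0.6, -7.5, 2.8]
gripper_width: 0.004
grasp_force: 4.1
```

>>> drive_tool --commands '[{"hand": 0, "translation": [0.1, 0.5, 0], "angular": [0, 0, 0]}, {"hand": 0, "translation": [0.1, 0.5, 0], "angular": [0, 0, 0]}, {"hand": 0, "translation": [0.1, 0.5, 0], "angular": [0, 0, 0]}, {"hand": 0, "translation": [0.1, 0.5, 0], "angular": [0, 0, 0]}, {"hand": 0, "translation": [0.1, 0.5, 0], "angular": [0, 0, 0]}, {"hand": 0, "translation": [0.1, 0.5, 0], "angular": [0, 0, 0]}, {"hand": 0, "translation": [0.1, 0.5, 0], "angular": [0, 0, 0]}]'

```text
t: 22.28
eef_pos: [0.5099, 0.0125, 0.0163]
tool_rot: [0.0, 0.777, 0.63, -0.001]
contact_force: [-2.8, -9.2, 2.9]
gripper_width: -0.002
grasp_force: 4.6
```

Run:
```python
from h import *
import pickle
F=[]
for i in range(5):
    M=bot.camera_model("wrist");im=bot.read_camera("wrist"); F.append(bot.get_obs()["contact_force"])
print(np.round(F,1),np.mean(F,0)@[.2045,.979,0]); save("w5",im);pickle.dump(M,open("w5.pkl","wb"))
```

```text
[[-2.3 -8.5  2.2]
 [-2.2 -9.2  3. ]
 [-2.2 -9.5  2.2]
 [-1.2 -9.4  2.9]
 [-2.  -9.6  3.2]] -9.457885139210688
```

>>> drive_tool --commands '[{"hand": 0, "translation": [-0.05, -0.3, 0], "angular": [0, 0, 0]}, {"hand": 0, "translation": [-0.1, -0.6, 0], "angular": [0, 0, 0]}, {"hand": 0, "translation": [-0.2, -0.9, 0], "angular": [0, 0, 0]}, {"hand": 0, "translation": [-0.25, -1.2, 0], "angular": [0, 0, 0]}, {"hand": 0, "translation": [-0.3, -1.5, 0], "angular": [0, 0, 0]}, {"hand": 0, "translation": [-0.4, -1.8, 0], "angular": [0, 0, 0]}, {"hand": 0, "translation": [-0.45, -2.1, 0], "angular": [0, 0, 0]}, {"hand": 0, "translation": [-0.5, -2.4, 0], "angular": [0, 0, 0]}, {"hand": 0, "translation": [-0.55, -2.7, 0], "angular": [0, 0, 0]}, {"hand": 0, "translation": [-0.6, -3.0, 0], "angular": [0, 0, 0]}, {"hand": 0, "translation": [-0.6, -3.0, 0], "angular": [0, 0, 0]}, {"hand": 0, "translation": [-0.6, -3.0, 0], "angular": [0, 0, 0]}]'

```text
t: 24.02
eef_pos: [0.5099, 0.0119, 0.0163]
tool_rot: [-0.0, 0.776, 0.631, 0.0]
contact_force: [-1.6, -4.5, 0.6]
gripper_width: 0.001
grasp_force: 2.0
```

>>> drive_tool --commands '[{"hand": 0, "translation": [-0.05, -0.3, 0], "angular": [0, 0, 0]}, {"hand": 0, "translation": [-0.1, -0.6, 0], "angular": [0, 0, 0]}, {"hand": 0, "translation": [-0.2, -0.9, 0], "angular": [0, 0, 0]}, {"hand": 0, "translation": [-0.25, -1.2, 0], "angular": [0, 0, 0]}, {"hand": 0, "translation": [-0.3, -1.5, 0], "angular": [0, 0, 0]}, {"hand": 0, "translation": [-0.4, -1.8, 0], "angular": [0, 0, 0]}, {"hand": 0, "translation": [-0.4, -1.8, 0], "angular": [0, 0, 0]}, {"hand": 0, "translation": [-0.4, -1.8, 0], "angular": [0, 0, 0]}]'

```text
t: 25.02
eef_pos: [0.5096, 0.0101, 0.0163]
tool_rot: [0.0, 0.776, 0.631, 0.0]
contact_force: [-0.7, -0.4, 0.5]
gripper_width: -0.001
grasp_force: 0.0
```

>>> drive_tool --commands '[{"hand": 0, "translation": [-0.2, -1, 0], "angular": [0, 0, 0]}, {"hand": 0, "translation": [-1, -5, 0], "angular": [0, 0, 0]}, {"hand": 0, "translation": [-3, -15, 0], "angular": [0, 0, 0]}, {"hand": 0, "translation": [-8, -40, 0], "angular": [0, 0, 0]}, {"hand": 0, "translation": [-8, -40, 40], "angular": [0, 0, 0]}, {"hand": 0, "translation": [-8, -40, 90], "angular": [0, 0, 0]}, {"hand": 0, "translation": [-8, -40, 90], "angular": [0, 0, 0]}, {"hand": 0, "translation": [-8, -40, 90], "angular": [0, 0, 0]}]'

```text
t: 26.02
eef_pos: [0.501, -0.0305, 0.1061]
tool_rot: [-0.0, 0.776, 0.63, -0.0]
contact_force: [0.2, -0.1, -0.0]
gripper_width: 0.004
grasp_force: 0.0
```

Run:
```python
from h import *
im=bot.read_camera("wrist");save("w6",im);s=bot.read_camera("side");save("s6",s)
print(bot.get_obs()["t"])
cv2.imwrite("pics/both.png",cv2.resize(np.hstack([im,cv2.resize(s[110:270,180:400],(560,420))])[:,:,::-1],(800,300)))
```

```text
26.125
```

View pics/both.png

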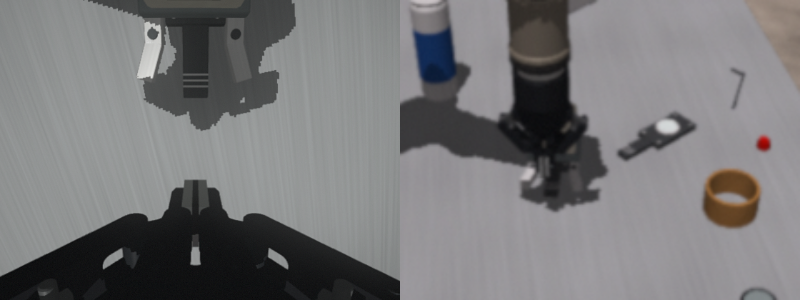

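```bash
python3 -c "
from station import bot
print(bot.hand_in())"
```

```text
the job is handed in; nothing more can be done
None
```

I pushed the cartridge home window up and pressed it on the sprung stop at about 9 N at the tool for over a second (over 6 N for nearly 2 s, about 9.6 N at most). I then eased off slowly and backed clear, and the job is handed in at 26 s. The stop is hidden, so that the cartridge still touches it is judged from the forces, not seen; the can, tape roll and torch were never touched.

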